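Put the ceramic cave away in the drawer's rear compartment

ROBOT

A 6-joint arm with a two-finger parallel gripper is mounted at the origin on the work surface. World frame = base frame: x ahead of the robot, y to its left, z up, the work surface at z = 0. Lengths are in mm, angles in rad, forces in N, time in s.
With the tool pointing down it reaches from about 350 to 775 mm from the base axis. Payload 7.3 kg.
Tool frame: the origin (TCP) lies midway between the tips of the shut fingers; the grasp point (between the pads) lies 19 mm behind it; z points along the fingers, y is the line along which they close (so a half turn about z gives the same grasp; the last joint's range is limited). The gripper opens to 92 mm and grips with 3 to 60 N. Pads are 19 mm wide; open, the fingers measure 130 mm over their backs; the gripper's body (75 mm by 190 mm) begins 47 mm behind the grasp point.
Start: joints at [-1.292, 0.342, 1.524, -0, 1.275, -0.146], TCP at [216.397, -478.349, 226.741] pointing down, gripper open.
Joint ranges: [-2.53, 2.53], [-0.77, 2.02], [0.04, 2.7], [-1, 4.14], [0.28, 2.66], [-3.11, 3.11]. Speed limits (rad/s): [2.57, 2.57, 3.14, 3.14, 3.14, 3.14].

INTERFACE

Orientations are given as [roll, pitch, yaw] about the fixed x, y, z axes, in that order (R = Rz(yaw) Ry(pitch) Rx(roll)).
In Python, from plant import bot gives the robot as it stands.
- The arm moves only by the tool servo_tool, never from a script. Its argument "deltas" is a list of rows, each a list of 2 entries, a list of its own where there are three numbers: the shift along the tool's x, y, z in m, then the turn, a rotation vector about the tool's x, y, z in degrees. A call has 1 to 20 rows; each row shifts and turns the commanded pose from where the row before left it, along the tool's axes as they then stand; what a row does not reach is not made up. A row lasts 1/8 s, in which the tool goes at most 62.5 mm and 10.7 degrees, less where a joint would pass 70% of its speed; a pose out of reach is approached as far as the arm can. A call with a gripper value outside its range is refused whole. "fingers" is the opening, from 0 (shut) to 1 (fully open), set as the call begins (left out, the last holds). The fingers move at their own pace and stop on an object; the grip force is fixed at half the most. Time passes only in rows, so rows that do not move let the fingers close. It gives the time, the measured TCP pose, the force, the opening and the grip force at its end, in the units of the state.
- bot.get_obs(): the state, without advancing time (a new reading comes with each control period).
- bot.capture(name): name is "scene" or "top" or "wrist"; returns the picture (480x640x3 uint8, red, green, blue); there is no depth.
- bot.camera_model(name): a dict with "mtx" (3x3 intrinsics, pixels), "xyz" and "rotation" of the camera in the world. Camera axes: x right, y down, z forward; pixel columns grow to the right and rows downward; lengths in mm; the calibration is good to about 2 mm. A picture is of the moment at which its call begins: read the wrist's pose just before it. camera_model takes no time and is no camera call; for the wrist camera it gives the pose at the moment of the call.
- bot.close_job(): hands the job in; it is judged then, once.
The state is a dict: "time": time; "joint_positions": joint angles; "dq": joint speeds; "tau": joint torques, N m; "tool_pos": TCP position; "tcp_rot": TCP orientation; "contact_force": force on the tool from outside, world axes, zero at the start; "moment": the same for the moment, N m; "grip_width": finger opening in mm; "finger_force": force on a finger pad.
Only numpy, scipy, OpenCV 4.12 (cv2) and the standard library are available. Lean on these libraries where they do the work, as an engineer would, in place of code of your own. Each camera call takes 0.05 s, during which the arm holds its last target. There are 200 camera calls.

TASK

Pull the drawer of the small cabinet all the way out to its stop, smoothly and without slamming it, so that its rear compartment comes clear of the cabinet. Then pick the ceramic cave up from the ledge with a light grip and set it down gently, standing upright and flat on the floor of the rear compartment. Leave the drawer fully out and everything else where it stands.

Things in the scene. Friction and masses are not known exactly. Their poses are not given: they have to be found in the camera images.
- cabinet: low plywood cabinet with a single drawer, fixed to the ledge, 190 deep (x) x 200 wide (y) x 100 high. Origin: underside, middle of the front edge; its x axis points into the cabinet (away from the front), y to the left, z up. The drawer slides out along -x.
- drawer (a joint): how far the drawer is out, in m: 0 shut, 0.15 at its stop; it may start a little ajar. It slides with light friction (about 3 N), with no latch. Above 0.4 m/s it counts as slammed.
- handle (a point): middle of the drawer's handle, moving with the drawer: a round steel bar 10 mm thick and 104 mm long, along the cabinet's y, 68 mm above the ledge; its axis is 42 mm in front of the drawer's front panel (posts at both ends). The front panel is 12 mm thick, its top edge 92 mm above the ledge. Axes as the cabinet's.
- rear_bin (a point): floor centre of the drawer's rear compartment (moves with the drawer), 22 mm above the ledge: the larger, empty one, inside 110 long (cabinet x), 176 wide (y). Above this floor: side and rear walls 42 mm, divider to the narrow front compartment 32 mm, the two pots in that one 34 mm. It lies fully in front of the cabinet only with the drawer at its stop. Axes as the cabinet's.
- cave: brown ceramic cave (fish hide), a vaulted tunnel closed at one end: 75 long (x), 54 wide (y), 52 high; the side walls stand vertical up to 34 mm. Origin: centre of the underside, z up, open mouth towards -x. About 0.25 kg. Fragile: chips if squeezed with more than about 50 N a finger, or if dropped from more than 5 mm or pressed down with more than 45 N.
- temple: bystander: resin temple ornament with two roofs, 75 x 75 x 115 high; origin centre of underside
- jar: bystander: glass jar with a press-button lid, 74 across, 115 high; origin centre of underside
- tin: bystander: round feed tin, 66 across, 85 high; origin centre of underside
- scoop: bystander: white plastic measuring scoop on the ledge, cup 42 across, 24 high, handle 75 mm along its +x; origin centre of the cup's underside
- tong: bystander: steel feeding tong lying on the ledge, 200 long (x), 36 wide, 10 high; origin centre of underside
- dish: bystander: white bowl, 90 across, 35 high; origin centre of underside
Things that resemble listed ones, but are neither listed nor needed, are in the scene too. Of the things that look like the cave, the largest one is meant.

How it is judged:
By the outcome, as a careful person would: the job done as asked, in the order asked, and still so for the second after the job is handed in, with the robot touching nothing.
It also fails if it takes over 54 s, if anything falls off the work surface, if the arm or the gripper's body presses on something with over 40 N, if the wrist force passes 120 N, or if a joint passes its speed limit or range.

## Working session

There is one attempt and no reset: what is moved stays moved. The work goes in short steps, Python scripts to look and compute and a tool call to move; the robot and the scene stay as the last step left them, time stands still between calls to the robot, and variables do not carry over. Pictures are saved under pics/ and viewed, at most 10 in all, crops included, and the job is handed in when it is done.

Besides the shell and the picture viewer there is one more tool, called after "Emit:" by a JSON object that holds its "api" and its "payload". servo_tool: Moves the arm, as the interface text tells. Its arguments: {"type":"object","properties":{"deltas":{"type":"array"},"fingers":{"type":"number"}},"required":["deltas"]}

```bash
mkdir -p pics; ls
python3 - <<'E'
from plant import bot
import cv2
for n in ["scene","top"]:
    im=bot.capture(n); cv2.imwrite(f"pics/{n}0.png",im[:,:,::-1]); 
    m=bot.camera_model(n); print(n,m)
o=bot.get_obs(); print(o)
print(bot.camera_model("wrist"))
E
```

```text
pics
scene {'mtx': array([[574.47632354,   0.        , 319.27476303],
       [  0.        , 574.47632354, 236.62601162],
       [  0.        ,   0.        ,   1.        ]]), 'xyz': array([1480.34723147, -713.16641084, 1095.07255995]), 'rotation': array([-2.30074135,  0.00481376,  0.87772549])}
top {'mtx': array([[622.04435088,   0.        , 323.28741273],
       [  0.        , 622.04435088, 241.87883612],
       [  0.        ,   0.        ,   1.        ]]), 'xyz': array([ 331.2411835 ,    4.34797728, 1497.08625296]), 'rotation': array([-2.96670325, -0.00367953, -1.55972902])}
{'time': 0.1, 'joint_positions': array([-1.29197517e+00,  3.42683120e-01,  1.52488763e+00, -3.11166787e-05,
        1.27539603e+00, -1.46003063e-01]), 'dq': array([-0.00097413, -0.00307683, -0.0018272 , -0.00060276, -0.00064259,
        0.00010582]), 'tau': array([ 1.49335719e-03, -4.32005775e+01, -2.44693583e+01,  7.18505052e-02,
        5.26183890e-02, -5.86485953e-05]), 'tool_pos': array([ 216.29772456, -477.99102343,  226.11066661]), 'tcp_rot': array([-3.14022882e+00, -1.70474490e-04,  4.24833181e-01]), 'contact_force': array([ 0.65806866, -0.6850985 ,  0.29983257]), 'moment': array([ 0.02168811,  0.06886019, -0.04459846]), 'finger_force': 0.0, 'grip_width': 92.00140068211111}
{'mtx': array([[379.09519795,   0.        , 318.26280565],
       [  0.        , 379.09519795, 235.1564319 ],
       [  0.        ,   0.        ,   1.        ]]), 'xyz': array([ 281.89123619, -447.66011524,  383.49326073]), 'rotation': array([ 2.87232321e+00,  1.36829210e-03, -1.14641275e+00])}
```

View pics/top0.png

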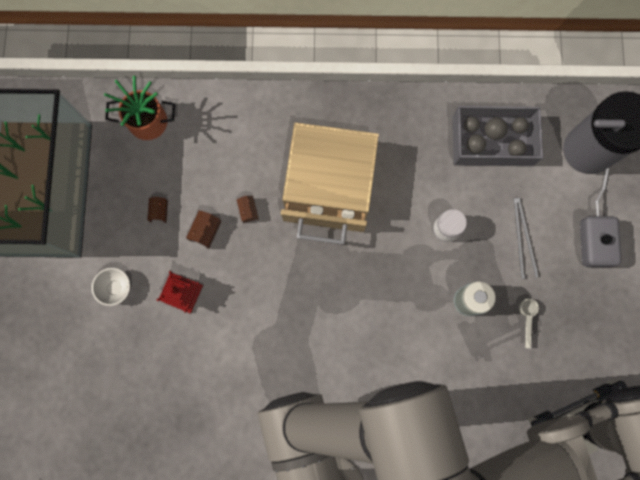

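View pics/scene0.png

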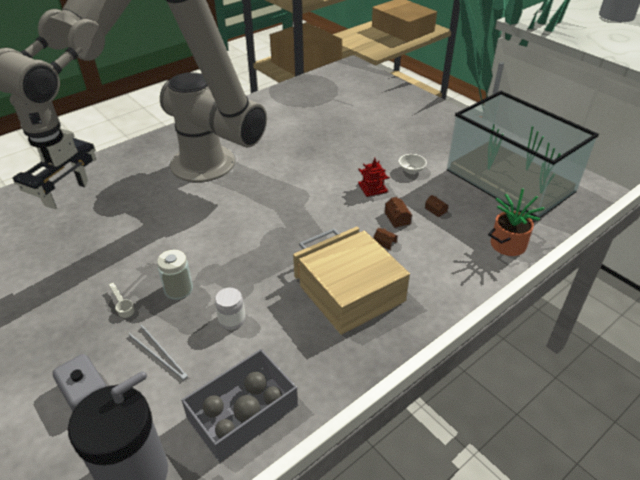

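The top view shows the cabinet around (330,175), with the drawer slightly ajar and the handle bar near (322,238). There are three brown cave-like things in the top view: A (158,209), B (203,229) and C (247,208). B looks largest, and the red temple is at (181,292). I'll check this in a close crop.

```bash
cat > h.py <<'E'
from plant import bot
import numpy as np, cv2
from scipy.spatial.transform import Rotation as R
def ray(m,uv):
    uv=np.atleast_2d(np.float64(uv)); d=np.c_[uv,np.ones(len(uv))]@np.linalg.inv(m["mtx"]).T
    return d@rot(m["rotation"]).T
def rot(r): return R.from_euler("xyz",r).as_matrix()
def onz(m,uv,z):
    d=ray(m,uv); c=m["xyz"]; return c+d*((z-c[2])/d[:,2])[:,None]
def proj(m,P):
    q=(np.atleast_2d(P)-m["xyz"])@rot(m["rotation"]); q=q@m["mtx"].T; return q[:,:2]/q[:,2:]
E
python3 - <<'E'
from h import *
im=cv2.imread("pics/top0.png"); m=bot.camera_model("top")
c=cv2.resize(im[110:260,140:400],None,fx=3,fy=3,interpolation=cv2.INTER_CUBIC); cv2.imwrite("pics/crop1.png",c)
hsv=cv2.cvtColor(im,cv2.COLOR_BGR2HSV)
# brown
mk=((hsv[...,0]<14)&(hsv[...,1]>90)&(hsv[...,2]>25)).astype(np.uint8); mk[:100]=0;mk[270:]=0;mk[:,:145]=0;mk[:,300:]=0
mk=cv2.morphologyEx(mk,cv2.MORPH_OPEN,np.ones((2,2),np.uint8))
for ct in cv2.findContours(mk,0,2)[0]:
    if cv2.contourArea(ct)>60: 
        r=cv2.minAreaRect(ct); b=onz(m,cv2.boxPoints(r),40); print("brown",r,b.mean(0).round(),np.linalg.norm(np.diff(b,axis=0),axis=1).round())
wk=((hsv[...,0]>10)&(hsv[...,0]<28)&(hsv[...,1]>70)&(hsv[...,2]>110)).astype(np.uint8); wk[:110]=0;wk[:,:270]=0;wk[260:]=0;wk[:,400:]=0
ct=max(cv2.findContours(wk,0,2)[0],key=cv2.contourArea); p=cv2.approxPolyDP(ct,4,True)[:,0]; print(p.tolist()); print(onz(m,p,100).round())
E
```

```text
brown ((204.39999389648438, 229.29998779296875), (24.16568946838379, 31.49920654296875), 24.77513885498047) [616. 286.  40.] [76. 59. 75.]
brown ((158.0, 209.5), (23.0, 18.0), 90.0) [663. 399.  40.] [43. 57. 43.]
brown ((247.6628875732422, 209.039306640625), (24.20987319946289, 15.665213584899902), 77.00537872314453) [667. 184.  40.] [38. 60. 37.]
brown ((156.5, 120.5), (39.0, 21.0), 90.0) [888. 416.  40.] [ 52. 101.  51.]
[[294, 123], [282, 216], [364, 226], [378, 135]]
[[ 862.   74.  100.]
 [ 637.   97.  100.]
 [ 616.  -91.  100.]
 [ 835. -124.  100.]]
```

View pics/crop1.png

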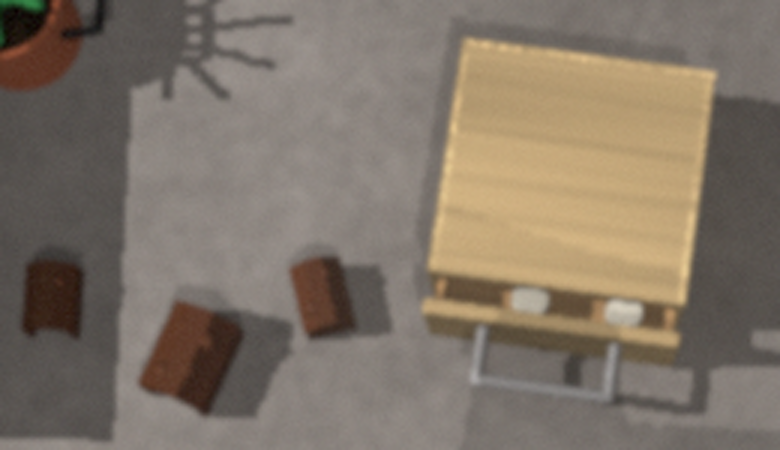

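The crop shows three candidates. B at crop (190,355), full-picture (203,229), is about 76x58 mm. A (158,209) and C (247,208) are both smaller. So B is the cave. The handle bar runs from crop (475,382) to (612,397), and the cabinet top corners are at (463,40), (716,72), (685,303) and (430,270).

Run:
```python
from h import *
m=bot.camera_model("top"); s=bot.camera_model("scene")
f=lambda p:(np.float64(p)+.5)/3-.5+[140,110]
C=onz(m,f([(463,40),(716,72),(685,303),(430,270)]),100); print("cab",C.round())
print("edges",np.linalg.norm(np.roll(C,-1,0)-C,axis=1).round())
H=onz(m,f([(475,382),(612,397)]),68); print("handle",H.round(1),H.mean(0).round(1),np.linalg.norm(H[0]-H[1]))
ax=(C[0]+C[1]-C[2]-C[3])/2; print("yaw cab",np.degrees(np.arctan2(ax[1],ax[0])), "from y edges",[np.degrees(np.arctan2(-(C[a]-C[b])[0],(C[a]-C[b])[1])) for a,b in ((0,1),(3,2))], "handle",np.degrees(np.arctan2(-(H[0]-H[1])[0],(H[0]-H[1])[1])))
print("origin",((C[2]+C[3])/2).round(1))
# cave roof ridge & quad
for z in (30,52): print(z,onz(m,f([(180,300),(240,335),(208,412),(140,382)]),z).round())
print("temple",onz(m,[(181,292)],115).round(),"tin",onz(m,[(451,222)],85).round())
print("proj cave in scene",proj(s,[(616,286,25)]))
o=bot.get_obs(); w=bot.camera_model("wrist"); T=rot(o["tcp_rot"]); print("cam in tool",T.T@(w["xyz"]-o["tool_pos"]),(T.T@rot(w["rotation"])).round(3)); print("tool",T.round(3))
```

```text
cab [[ 862.   74.  100.]
 [ 838. -125.  100.]
 [ 652. -100.  100.]
 [ 676.   96.  100.]]
edges [200. 188. 198. 188.]
handle [[594.7  61.1  68. ]
 [584.1 -45.7  68. ]] [589.4   7.7  68. ] 107.2683867122199
yaw cab -7.104406716371376 from y edges [np.float64(-6.85213737032364), np.float64(-6.881691953135326)] handle -5.676472883426178
origin [664.1  -2.1 100. ]
30 [[666. 301.  30.]
 [638. 252.  30.]
 [575. 275.  30.]
 [599. 330.  30.]]
52 [[661. 297.  52.]
 [633. 248.  52.]
 [571. 271.  52.]
 [595. 325.  52.]]
temple [[459. 317. 115.]] tin [[ 631. -294.   85.]]
proj cave in scene [[394.85383377 211.91711399]]
cam in tool [  72.29102323   -0.81374548 -157.36930918] [[-0.    -0.964 -0.266]
 [ 1.    -0.    -0.   ]
 [ 0.    -0.266  0.964]]
tool [[ 0.911  0.412 -0.   ]
 [ 0.412 -0.911  0.001]
 [ 0.    -0.001 -1.   ]]
```

Emit:
{"api": "servo_tool", "payload": {"deltas": [[[0, 0, 0], [0, 0, -9.8]], [[0, 0, 0], [0, 0, -9.8]], [[0, 0, 0], [0, 0, -9.8]], [[0, 0, 0], [0, 0, -9.8]], [[0, 0, 0], [0, 0, -9.8]], [[0, 0, 0], [0, 0, -9.7]], [[0.0377, 0.0222, 0], [0, 0, 0]], [[0.0377, 0.0222, 0], [0, 0, 0]], [[0.0377, 0.0222, 0], [0, 0, 0]], [[0.0377, 0.0222, 0], [0, 0, 0]], [[0.0377, 0.0222, 0], [0, 0, 0]], [[0.0377, 0.0222, 0], [0, 0, 0]], [[0.0377, 0.0222, 0], [0, 0, 0]], [[0.0377, 0.0222, 0], [0, 0, 0]], [[0.0377, 0.0222, 0], [0, 0, 0]], [[0.0377, 0.0222, 0], [0, 0, 0]], [[0.0377, 0.0222, 0], [0, 0, 0]], [[0.0377, 0.0222, 0], [0, 0, 0]], [[0.0377, 0.0222, 0], [0, 0, 0]], [[0.0377, 0.0222, 0], [0, 0, 0]]], "fingers": 0.33}}

```text
time: 2.6
tool_pos: [589.4, 9.2, 226.2]
tcp_rot: [-3.141, 0.0, 1.449]
contact_force: [0.0, -0.1, 0.2]
grip_width: 30.3
finger_force: 0.0
```

Run:
```python
from h import *
o=bot.get_obs(); m=bot.camera_model("wrist"); im=bot.capture("wrist"); cv2.imwrite("pics/w1.png",im[:,:,::-1]); np.save("w1.npy",m)
print(o["tool_pos"],np.degrees(o["tcp_rot"]),o["grip_width"],o["time"]); print(m["xyz"])
print(proj(m,[(589.4,7.7,68),(594.7,61,68),(584,-45.7,68)]).round())
```

```text
[589.41189011   9.18002498 226.24741025] [-1.79952027e+02  1.06258045e-02  8.30435325e+01] 30.284225761002556 2.6
[598.40307746  81.36819018 383.59822223]
[[318. 220.]
 [317. 157.]
 [320. 279.]]
```

View pics/w1.png

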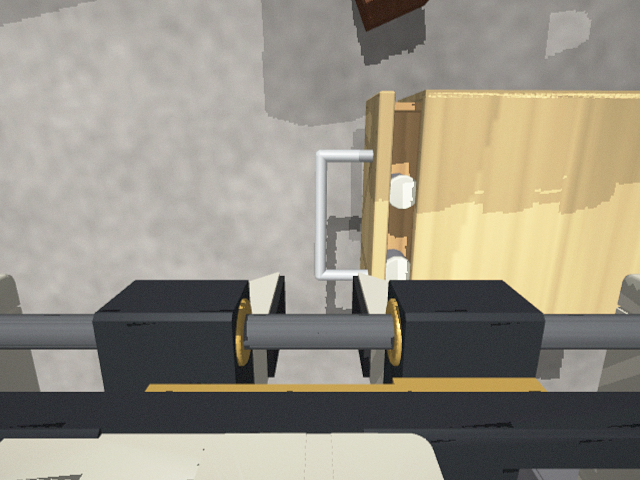

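The wrist view shows the handle bar vertical at u≈321, from (321,153) to (321,275), and centred between the fingers. The panel front is at u≈368, and the drawer is about 21 mm ajar. I'll lower the gripper and grip the bar.

Emit:
{"api": "servo_tool", "payload": {"deltas": [[[0, 0.0015, 0.03], [0, 0, 0]], [[0, 0, 0.03], [0, 0, 0]], [[0, 0, 0.03], [0, 0, 0]], [[0, 0, 0.03], [0, 0, 0]], [[0, 0, 0.03], [0, 0, 0]], [[0, 0, 0.015], [0, 0, 0]], [[0, 0, 0.012], [0, 0, 0]], [[0, 0, 0], [0, 0, 0]]]}}

```text
time: 3.65
tool_pos: [590.2, 7.7, 49.4]
tcp_rot: [-3.141, 0.0, 1.449]
contact_force: [-0.1, 0.4, 0.0]
grip_width: 30.2
finger_force: 0.0
```

Emit:
{"api": "servo_tool", "payload": {"deltas": [[[0, 0, 0], [0, 0, 0]], [[0, 0, 0], [0, 0, 0]], [[0, 0, 0], [0, 0, 0]], [[0, 0, 0], [0, 0, 0]], [[0, 0, 0], [0, 0, 0]]], "fingers": 0.05}}

```text
time: 4.28
tool_pos: [590.7, 7.7, 50.4]
tcp_rot: [3.14, 0.0, 1.449]
contact_force: [-1.0, 0.9, 5.6]
grip_width: 8.7
finger_force: 30.0
```

Emit:
{"api": "servo_tool", "payload": {"deltas": [[[0, -0.003, 0], [0, 0, 0]], [[0, -0.006, 0], [0, 0, 0]], [[0, -0.01, 0], [0, 0, 0]], [[0, -0.012, 0], [0, 0, 0]], [[0, -0.012, 0], [0, 0, 0]], [[0, -0.012, 0], [0, 0, 0]], [[0, -0.012, 0], [0, 0, 0]], [[0, -0.012, 0], [0, 0, 0]], [[0, -0.012, 0], [0, 0, 0]], [[0, -0.01, 0], [0, 0, 0]], [[0, -0.008, 0], [0, 0, 0]], [[0, -0.006, 0], [0, 0, 0]], [[0, -0.003, 0], [0, 0, 0]], [[0, 0, 0], [0, 0, 0]]]}}

```text
time: 6.02
tool_pos: [473.2, 22.6, 50.4]
tcp_rot: [3.14, -0.001, 1.449]
contact_force: [0.8, 2.4, 9.2]
grip_width: 8.6
finger_force: 30.0
```

Emit:
{"api": "servo_tool", "payload": {"deltas": [[[0, -0.002, 0], [0, 0, 0]], [[0, -0.002, 0], [0, 0, 0]], [[0, -0.002, 0], [0, 0, 0]], [[0, -0.002, 0], [0, 0, 0]], [[0, 0, 0], [0, 0, 0]]]}}

```text
time: 6.65
tool_pos: [465.6, 23.5, 50.4]
tcp_rot: [3.14, -0.001, 1.449]
contact_force: [1.8, 4.1, 9.4]
grip_width: 8.9
finger_force: 30.0
```

Emit:
{"api": "servo_tool", "payload": {"deltas": [[[0, -0.001, 0], [0, 0, 0]], [[0, -0.001, 0], [0, 0, 0]], [[0, -0.001, 0], [0, 0, 0]], [[0, 0, 0], [0, 0, 0]]]}}

```text
time: 7.15
tool_pos: [462.8, 23.9, 50.4]
tcp_rot: [3.139, -0.001, 1.449]
contact_force: [1.8, 4.1, 8.1]
grip_width: 8.9
finger_force: 30.0
```

Emit:
{"api": "servo_tool", "payload": {"deltas": [[[0, -0.001, 0], [0, 0, 0]], [[0, -0.001, 0], [0, 0, 0]], [[0, -0.001, 0], [0, 0, 0]], [[0, 0, 0], [0, 0, 0]]]}}

```text
time: 7.65
tool_pos: [461.2, 24.1, 50.4]
tcp_rot: [3.137, -0.001, 1.449]
contact_force: [6.2, 3.1, 4.0]
grip_width: 9.2
finger_force: 30.0
```

Emit:
{"api": "servo_tool", "payload": {"deltas": [[[0, -0.001, 0], [0, 0, 0]], [[0, -0.001, 0], [0, 0, 0]], [[0, 0, 0], [0, 0, 0]]]}}

```text
time: 8.02
tool_pos: [461.2, 24.1, 50.5]
tcp_rot: [3.132, -0.001, 1.449]
contact_force: [13.2, 4.3, -3.3]
grip_width: 9.1
finger_force: 30.0
```

The arm has reached the stop: the position held at x=461.2 while the pull force rose. I'll relax, release and lift.

Emit:
{"api": "servo_tool", "payload": {"deltas": [[[0, 0.003, 0], [0, 0, 0]], [[0, 0, 0], [0, 0, 0]]]}}

```text
time: 8.28
tool_pos: [461.1, 24.1, 50.4]
tcp_rot: [3.139, -0.001, 1.449]
contact_force: [2.7, 3.4, 6.8]
grip_width: 8.8
finger_force: 30.0
```

Emit:
{"api": "servo_tool", "payload": {"deltas": [[[0, 0, 0], [0, 0, 0]], [[0, 0, 0], [0, 0, 0]], [[0, 0, 0], [0, 0, 0]], [[0, 0, -0.015], [0, 0, 0]], [[0, 0, -0.03], [0, 0, 0]], [[0, 0, -0.03], [0, 0, 0]], [[0, 0, -0.03], [0, 0, 0]], [[0, 0, -0.03], [0, 0, 0]], [[0, 0, -0.03], [0, 0, 0]], [[0, 0, -0.012], [0, 0, 0]], [[0.035, 0.0152, 0], [0, 0, 0]], [[0.035, 0.0152, 0], [0, 0, 0]], [[0.035, 0.0152, 0], [0, 0, 0]], [[0.035, 0.0152, 0], [0, 0, 0]], [[0.035, 0.0152, 0], [0, 0, 0]], [[0.035, 0.0152, 0], [0, 0, 0]], [[0.035, 0.0152, 0], [0, 0, 0]], [[0.035, 0.0152, 0], [0, 0, 0]]], "fingers": 0.33}}

```text
time: 10.52
tool_pos: [615.1, 287.6, 225.0]
tcp_rot: [-3.139, 0.001, 1.449]
contact_force: [-0.4, 0.0, 0.1]
grip_width: 30.4
finger_force: 0.0
```

Emit:
{"api": "servo_tool", "payload": {"deltas": [[[0, 0, 0], [0, 0, -9.1]], [[0, 0, 0], [0, 0, -9.1]], [[0, 0, 0], [0, 0, -9.1]], [[0, 0, 0], [0, 0, -9.1]], [[0, 0, 0], [0, 0, -9.1]], [[0, 0, 0], [0, 0, -9.1]], [[0, 0, 0], [0, 0, -9.1]], [[0, 0, 0], [0, 0, -9.1]], [[0, 0, 0], [0, 0, 0]]], "fingers": 1}}

```text
time: 11.65
tool_pos: [614.6, 286.6, 225.2]
tcp_rot: [-3.14, -0.002, 2.718]
contact_force: [0.2, -0.6, -0.3]
grip_width: 91.7
finger_force: 0.0
```

Run:
```python
from h import *
o=bot.get_obs(); m=bot.camera_model("wrist"); im=bot.capture("wrist"); cv2.imwrite("pics/w2.png",im[:,:,::-1]); np.save("w2.npy",m)
t=bot.capture("top"); cv2.imwrite("pics/top2.png",t[:,:,::-1]); s=bot.capture("scene"); cv2.imwrite("pics/scene2.png",s[:,:,::-1])
print(o["tool_pos"],np.degrees(o["tcp_rot"]),o["grip_width"],o["time"],o["joint_positions"])
print(proj(m,[(616,286,0),(616,286,52)]).round())
```

```text
[614.5831375  286.57883296 225.21885197] [-1.79902789e+02 -9.43659858e-02  1.55752052e+02] 91.72344759956114 11.65 [ 3.23479076e-01  6.38997534e-01  1.03651983e+00 -1.27259038e-04
  1.46843647e+00 -8.24098962e-01]
[[318. 205.]
 [317. 216.]]
```

View pics/w2.png

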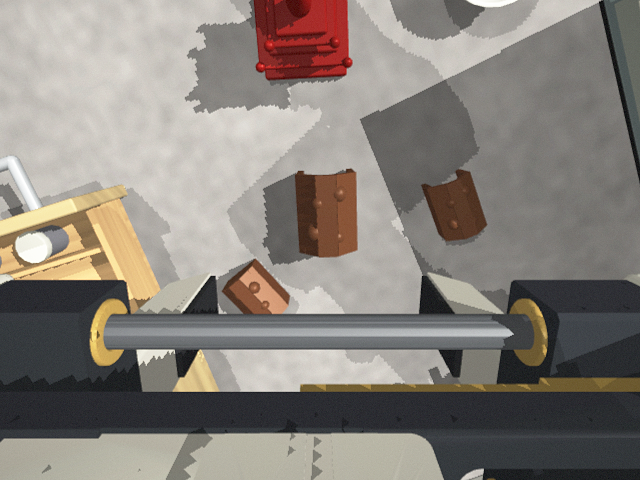

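View pics/top2.png

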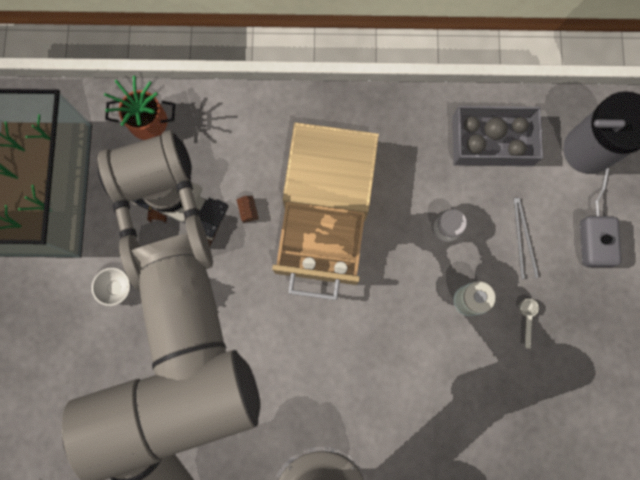

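The wrist view shows the cave at (297–356, 172–257), with the mouth up towards the robot. It is clearly larger than the one at (455,205) and the one at (258,287). The temple is at (303,40). The top view shows the drawer out, with the empty rear bin at about (322,233). Next I'll measure both.

Run:
```python
from h import *
m=np.load("w2.npy",allow_pickle=True).item(); im=cv2.imread("pics/w2.png"); hsv=cv2.cvtColor(im,cv2.COLOR_BGR2HSV)
mk=((hsv[...,0]<14)&(hsv[...,1]>110)&(hsv[...,2]>40)).astype(np.uint8)
n,l,st,c=cv2.connectedComponentsWithStats(mk); k=l[225,327]; print(st[k],c[k])
q=(l==k); E=[]
for r in range(178,252,4):
    u=np.flatnonzero(q[r]); E.append((u[0]-.5,r,u[-1]+.5))
E=np.array(E); L=onz(m,E[:,:2],34); Rr=onz(m,E[:,[2,1]],34); M=(L+Rr)/2
for X in (L,Rr,M):
    p=np.polyfit(X[:,0],X[:,1],1); print("angle",np.degrees(np.arctan(p[0])))
print("width",np.linalg.norm(L-Rr,axis=1).round(1)[::3]); 
v=np.flatnonzero(q[:,320:332].any(1)); print("rows",v[0],v[-1]); 
top=onz(m,[(326.,v[0]),(300,172),(353,172)],34); print("mouth z34",top.round(1), "z52",onz(m,[(326,v[0])],52).round(1)); print("back z34/52",onz(m,[(329,v[-1])],34).round(1),onz(m,[(329,v[-1])],52).round(1)); print("M",M[[0,-1]].round(1))
# drawer in top view
t=cv2.imread("pics/top2.png"); cv2.imwrite("pics/crop2.png",cv2.resize(t[180:310,260:390],None,fx=4,fy=4,interpolation=cv2.INTER_CUBIC))
```

```text
[ 295  169   62   88 4746] [326.56868942 213.2302992 ]
angle -21.848396115412132
angle -22.16852274445952
angle -22.01414290384218
width [55.9 55.4 55.  55.4 55.9 55.4 53. ]
rows 175 256
mouth z34 [[588.  307.2  34. ]
 [575.7 286.6  34. ]
 [595.6 330.7  34. ]] z52 [[586.  307.7  52. ]]
back z34/52 [[660.4 278.1  34. ]] [[654.7 280.2  52. ]]
M [[590.1 305.2  34. ]
 [654.1 278.8  34. ]]
```

View pics/crop2.png

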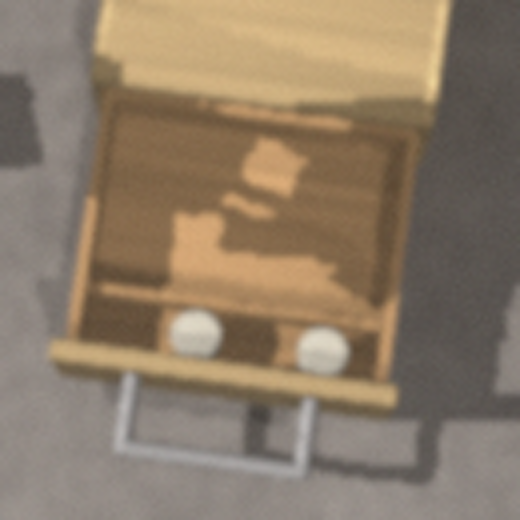

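Cave: centre about (620.6, 293.5), yaw −22°. I'll lower onto it and grip.

Emit:
{"api": "servo_tool", "payload": {"deltas": [[[-0.0026, 0.0088, 0.02], [0, 0, -2.3]], [[0, 0, 0.03], [0, 0, 0]], [[0, 0, 0.03], [0, 0, 0]], [[0, 0, 0.03], [0, 0, 0]], [[0, 0, 0.03], [0, 0, 0]], [[0, 0, 0.03], [0, 0, 0]], [[0, 0, 0.02], [0, 0, 0]], [[0, 0, 0.015], [0, 0, 0]], [[0, 0, 0.01], [0, 0, 0]], [[0, 0, 0.005], [0, 0, 0]], [[0, 0, 0], [0, 0, 0]]]}}

```text
time: 13.18
tool_pos: [621.1, 293.8, 7.0]
tcp_rot: [3.141, 0.0, 2.76]
contact_force: [-0.1, 0.7, -0.2]
grip_width: 91.9
finger_force: 0.0
```

Emit:
{"api": "servo_tool", "payload": {"deltas": [[[0, 0, 0], [0, 0, 0]], [[0, 0, 0], [0, 0, 0]], [[0, 0, 0], [0, 0, 0]], [[0, 0, 0], [0, 0, 0]], [[0, 0, 0], [0, 0, 0]], [[0, 0, 0], [0, 0, 0]], [[0, 0, 0], [0, 0, 0]]], "fingers": 0.4}}

```text
time: 14.05
tool_pos: [620.9, 293.6, 6.8]
tcp_rot: [-3.141, 0.0, 2.76]
contact_force: [-0.1, -1.5, 2.6]
grip_width: 54.3
finger_force: 30.0
```

Emit:
{"api": "servo_tool", "payload": {"deltas": [[[0, 0, -0.005], [0, 0, 0]], [[0, 0, -0.015], [0, 0, 0]], [[0, 0, -0.025], [0, 0, 0]], [[0, 0, -0.03], [0, 0, 0]], [[0, 0, -0.03], [0, 0, 0]], [[0, 0, -0.025], [0, 0, 0]], [[0, 0, -0.02], [0, 0, 0]], [[0, 0, -0.01], [0, 0, 0]], [[0, 0, 0], [0, 0, 0]]]}}

```text
time: 15.18
tool_pos: [621.2, 293.9, 167.6]
tcp_rot: [3.141, 0.001, 2.76]
contact_force: [0.0, 0.5, -2.0]
grip_width: 54.3
finger_force: 30.0
```

Run:
```python
from h import *
m=bot.camera_model("top"); f=lambda p:(np.float64(p)+.5)/4-.5+[260,180]
a=np.radians(-7); O=np.array([664.1,-2.1]); X=np.array([np.cos(a),np.sin(a)]); Y=np.array([-X[1],X[0]])
def cab(p,z): w=onz(m,f(p),z)[:,:2]-O; return np.c_[w@X,w@Y].round(1).tolist()
print("divider top, rear edge",cab([(104,283),(378,318)],54)); print("divider front edge",cab([(104,294),(378,330)],54))
print("rear wall top",cab([(205,103),(350,127)],64)); print("panel top front",cab([(52,362),(396,402)],92)); print("bar",cab([(122,449),(303,472)],68))
print("side inner walls top",cab([(98,220),(404,240)],64)); print("side floor",cab([(105,278),(372,300)],22))
for x in (-60,-63,-66): print(x,O+x*X)
```

```text
divider top, rear edge [[-109.6, 79.5], [-108.8, -82.7]]
divider front edge [[-116.1, 78.5], [-115.8, -83.6]]
rear wall top [[3.4, 35.0], [0.5, -51.8]]
panel top front [[-164.5, 99.2], [-161.1, -97.5]]
bar [[-206.1, 54.2], [-205.4, -50.6]]
side inner walls top [[-74.6, 87.5], [-62.5, -91.7]]
side floor [[-101.6, 81.8], [-93.5, -78.8]]
-60 [604.5472309   5.2121606]
-63 [601.56959245   5.57776863]
-66 [598.59195399   5.94337666]
```

Emit:
{"api": "servo_tool", "payload": {"deltas": [[[0, 0, 0], [0, 0, -5]], [[0, 0, 0], [0, 0, -5]], [[0, 0, 0], [0, 0, -4.9]], [[-0.002, -0.015, 0], [0, 0, 0]], [[-0.002, -0.025, 0], [0, 0, 0]], [[-0.002, -0.035, 0], [0, 0, 0]], [[-0.003, -0.035, 0], [0, 0, 0]], [[-0.003, -0.035, 0], [0, 0, 0]], [[-0.003, -0.035, 0], [0, 0, 0]], [[-0.002, -0.035, 0], [0, 0, 0]], [[-0.002, -0.035, 0], [0, 0, 0]], [[-0.002, -0.023, 0], [0, 0, 0]], [[0, -0.0155, 0], [0, 0, 0]], [[0, 0, 0], [0, 0, 0]], [[0, 0, 0], [0, 0, 0]]]}}

```text
time: 17.05
tool_pos: [606.7, 5.5, 166.6]
tcp_rot: [3.141, -0.0, 3.02]
contact_force: [-0.2, -0.1, -2.9]
grip_width: 54.2
finger_force: 30.0
```

Run:
```python
from h import *
o=bot.get_obs(); m=bot.camera_model("wrist"); im=bot.capture("wrist"); cv2.imwrite("pics/w3.png",im[:,:,::-1]); np.save("w3.npy",m)
print(o["tool_pos"],np.degrees(o["tcp_rot"]),o["grip_width"],o["time"],m["xyz"])
a=np.radians(-7); O=np.array([664.1,-2.1]); X=np.array([np.cos(a),np.sin(a)]); Y=np.array([-X[1],X[0]])
for n,x,y,z in (("bar",-204,0,68),("div",-112,88,54),("div",-112,-88,54),("panel",-162,100,92),("panel",-162,-100,92),("cabL",0,100,100),("cabR",0,-100,100)): print(n,proj(m,[*(O+x*X+y*Y),z]).round())
```

```text
[606.69967523   5.49917235 166.60461457] [ 1.79982326e+02 -1.37097100e-02  1.73040411e+02] 54.20726236019334 17.05 [535.68005677  15.0867857  323.98924234]
bar [[316.   1.]]
div [[442. 156.]]
div [[190. 156.]]
panel [[492.  71.]]
panel [[139.  71.]]
cabL [[467. 334.]]
cabR [[164. 334.]]
```

View pics/w3.png

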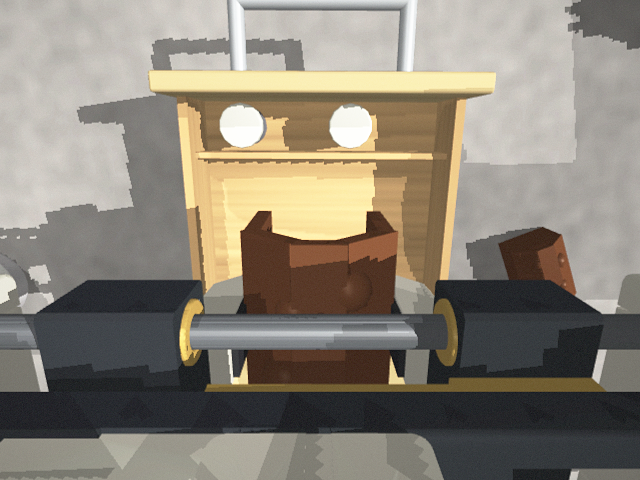

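The wrist view shows the cave held upright with its mouth towards the robot. The divider is at rows 152–160 (columns 197–446) and the panel spans columns 149–495, so the drawer's centreline is about 4 mm to the +y side. I'll correct by +4 mm in tool y and −2 mm in tool x, then lower.

Emit:
{"api": "servo_tool", "payload": {"deltas": [[[-0.002, 0.004, 0.01], [0, 0, 0]], [[0, 0, 0.025], [0, 0, 0]], [[0, 0, 0.025], [0, 0, 0]], [[0, 0, 0.025], [0, 0, 0]], [[0, 0, 0.02], [0, 0, 0]], [[0, 0, 0.014], [0, 0, 0]], [[0, 0, 0.008], [0, 0, 0]], [[0, 0, 0.004], [0, 0, 0]], [[0, 0, 0.002], [0, 0, 0]], [[0, 0, 0], [0, 0, 0]], [[0, 0, 0], [0, 0, 0]]]}}

```text
time: 18.48
tool_pos: [609.6, 8.5, 34.2]
tcp_rot: [-3.142, 0.001, 3.02]
contact_force: [-0.5, -0.9, -2.2]
grip_width: 54.2
finger_force: 30.0
```

Emit:
{"api": "servo_tool", "payload": {"deltas": [[[0, 0, 0.001], [0, 0, 0]], [[0, 0, 0.0005], [0, 0, 0]], [[0, 0, 0], [0, 0, 0]], [[0, 0, 0], [0, 0, 0]]]}}

```text
time: 18.98
tool_pos: [609.3, 8.6, 32.2]
tcp_rot: [-3.142, 0.0, 3.02]
contact_force: [0.0, 0.2, -2.7]
grip_width: 54.0
finger_force: 30.0
```

Emit:
{"api": "servo_tool", "payload": {"deltas": [[[0, 0, 0.001], [0, 0, 0]], [[0, 0, 0.001], [0, 0, 0]], [[0, 0, 0], [0, 0, 0]], [[0, 0, 0], [0, 0, 0]]]}}

```text
time: 19.48
tool_pos: [609.3, 8.5, 30.2]
tcp_rot: [-3.142, -0.0, 3.02]
contact_force: [-1.0, -0.5, -2.0]
grip_width: 53.9
finger_force: 30.0
```

Emit:
{"api": "servo_tool", "payload": {"deltas": [[[0, 0, 0.001], [0, 0, 0]], [[0, 0, 0], [0, 0, 0]], [[0, 0, 0], [0, 0, 0]]]}}

```text
time: 19.85
tool_pos: [609.3, 8.5, 29.2]
tcp_rot: [-3.142, 0.0, 3.02]
contact_force: [0.8, 0.1, -2.7]
grip_width: 53.9
finger_force: 30.0
```

Emit:
{"api": "servo_tool", "payload": {"deltas": [[[0, 0, 0.0007], [0, 0, 0]], [[0, 0, 0], [0, 0, 0]], [[0, 0, 0], [0, 0, 0]]]}}

```text
time: 20.23
tool_pos: [609.4, 8.5, 28.8]
tcp_rot: [-3.141, 0.0, 3.02]
contact_force: [0.0, 0.2, 0.4]
grip_width: 53.8
finger_force: 30.0
```

Emit:
{"api": "servo_tool", "payload": {"deltas": [[[0, 0, 0.0005], [0, 0, 0]], [[0, 0, 0], [0, 0, 0]], [[0, 0, 0], [0, 0, 0]]]}}

```text
time: 20.6
tool_pos: [609.5, 8.5, 28.7]
tcp_rot: [-3.141, 0.001, 3.02]
contact_force: [-3.1, 0.1, 6.0]
grip_width: 53.8
finger_force: 30.0
```

The cave is resting on the floor at z≈28.7. I'll release and lift.

Emit:
{"api": "servo_tool", "payload": {"deltas": [[[0, 0, 0], [0, 0, 0]], [[0, 0, 0], [0, 0, 0]], [[0, 0, 0], [0, 0, 0]], [[0, 0, 0], [0, 0, 0]], [[0, 0, -0.01], [0, 0, 0]], [[0, 0, -0.02], [0, 0, 0]], [[0, 0, -0.03], [0, 0, 0]], [[0, 0, -0.03], [0, 0, 0]], [[0, 0, -0.03], [0, 0, 0]], [[0, 0, -0.03], [0, 0, 0]], [[0, 0, -0.03], [0, 0, 0]], [[0, 0, -0.02], [0, 0, 0]], [[0, 0, 0], [0, 0, 0]]], "fingers": 0.85}}

```text
time: 22.22
tool_pos: [610.1, 8.5, 230.3]
tcp_rot: [-3.142, 0.004, 3.02]
contact_force: [0.3, -0.1, 0.2]
grip_width: 77.5
finger_force: 0.0
```

Run:
```python
from h import *
o=bot.get_obs(); m=bot.camera_model("wrist"); im=bot.capture("wrist"); s=bot.capture("scene")
print(o["tool_pos"],o["grip_width"],o["time"],o["contact_force"])
cv2.imwrite("pics/fin.png",np.hstack([im[:,:,::-1][:420,130:510],cv2.resize(s[:,:,::-1][140:350,230:440],(420,420),interpolation=cv2.INTER_CUBIC)]))
a=np.radians(-7); O=np.array([664.1,-2.1]); X=np.array([np.cos(a),np.sin(a)])
print("bar at stop, predicted (crop col)",proj(m,[461.2,24,68])-[130,0], "shifted 5mm in",proj(m,[466.2,23.4,68])-[130,0])
```

```text
[610.07462972   8.49164964 230.3256666 ] 77.54007870836094 22.225 [ 0.29878095 -0.13395234  0.15020711]
bar at stop, predicted (crop col) [[183.28417328  21.91706978]] shifted 5mm in [[183.32396245  29.31629198]]
```

View pics/fin.png

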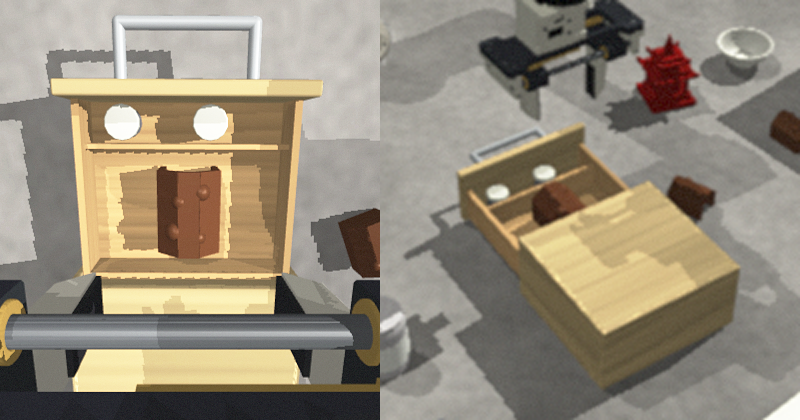

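The cave stands upright at about crop (188,212), clear of the divider (row 147) and the rear wall (row 270). The handle bar is at row ~21, which matches the stop position (predicted 21.9). The neighbouring cave-like things are where they were, so I'm handing in.

```bash
python3 -c "
from plant import bot
print(bot.close_job())"
```

```text
the job is handed in; nothing more can be done
None
```

The drawer is fully out at its stop, the cave stands upright on the rear compartment floor, nothing else was touched, and the job was handed in at about 22 s (the hand-in returned no verdict).

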